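# Hang an S-hook in the rail's gap and a pail on the hook

## Robot

A 7-joint arm with a two-finger parallel gripper is mounted at the origin on the work surface. World frame = base frame: x ahead of the robot, y to its left, z up, the work surface at z = 0. Lengths are in m, angles in rad, forces in N, time in s.
With the tool pointing down it reaches from about 0.425 to 0.95 m from the base axis. Payload 4.7 kg.
Tool frame: the origin (TCP) lies on the centre line of the jaws, within the pads' length; the fingertips stand robot.nose_length ahead of it and the grasp point (between the pads) lies 8 mm behind it (robot.nose_length is the distance from the TCP to the fingertips, in m); z points along the fingers, x is the direction in which the jaws open and shut, and the axes are right-handed (so a half turn about z gives the same grasp; the last joint's range is limited). The gripper opens to 85 mm and grips with 20 to 120 N. Pads are 22 mm wide; open, the fingers measure 114 mm over their backs; the gripper's body (76 mm by 85 mm) begins 54 mm behind the grasp point. The pads swing forward as they close: fully open they stand 13 mm farther back than shut.
Start: joints at [1.279, 0.469, -0.049, 1.532, 0.024, 1.141, -0.082], TCP at [0.175, -0.652, 0.242] pointing down, gripper open.
Joint ranges: [-2.59, 2.59], [-0.33, 1.99], [-1.39, 1.29], [0.1, 2.45], [-1.04, 4.18], [0.21, 1.99], [-2.66, 2.66]. Speed limits (rad/s): [2.57, 2.57, 3.14, 3.14, 3.14, 3.14, 3.14].

## Interface

Orientations are given as [roll, pitch, yaw] about the fixed x, y, z axes, in that order (R = Rz(yaw) Ry(pitch) Rx(roll)).
In Python, from plant import robot gives the robot as it stands. Calls block until the motion is done:
- robot.goto(position, orientation): joint-space move of the TCP to a pose.
- robot.move_straight(position, vel=0.15, attitude=None, contact_N=None): straight line of the TCP; attitude=None keeps the orientation; vel is the mean speed in m/s. With contact_N (N) it stops when the force on the tool has changed by that much, and returns True; else False.
- robot.move_joints(angles): joint-space move.
- robot.grip(opening, strength=None): opening from 0.0 (shut) to 1.0 (fully open); strength is the grip in N (None keeps the last); returns when the fingers have stopped.
- robot.sleep(seconds).
- robot.inverse_kinematics(position, orientation): joint angles nearest the present ones, or None.
- robot.sense(): the state.
- robot.grab_frame(name): name is "side" or "top" or "wrist"; returns a dict with "image" (384x512x3 uint8, red, green, blue), "range_z" (384x512 float32, m along the optical axis (not along the pixel's ray), 0 where there is no reading), "fx", "fy", "cx", "cy" (pixels), "R" (3x3) and "t" (3): a world point X has camera coordinates R X + t. Camera axes: x right, y down, z forward; pixel columns grow to the right and rows downward; lengths in m; the calibration is good to about 2 mm. A picture is of the moment at which its call begins.
A pose or a line that the arm cannot do raises robot.IKError and nothing moves.
- robot.close_job(): hands the job in, once; it reports no verdict.
The state is a dict: "t": time; "joint_pos": joint angles; "joint_velocities": joint speeds; "effort": joint torques, N m; "tcp_pos": TCP position; "tcp_rot": TCP orientation; "wrist_force": force on the tool from outside, world axes, zero at the start; "torque": the same for the moment, N m; "opening": opening from 0.0 (shut) to 1.0 (fully open).
Only numpy, scipy, OpenCV 4.12 (cv2) and the standard library are available. Lean on these libraries where they do the work, as an engineer would, in place of code of your own. Each camera call takes 0.05 s, during which the arm holds its last target. There are 200 camera calls.

## Task

Take the orange-tabbed S-hook from its dock and hang it over the desk rail, right down in the bare gap between the two black sleeves, feeling for the gap with a light touch (never pressing the hook on the rail with more than 15 N), and let go of it. Then hang the small yellow pail by its wire handle from the hook's lower curl, gently, and leave it hanging still and upright, with everything else on the desk left where it stands.

Things in the scene. Friction and masses are not known exactly. Their poses are not given: they have to be found in the camera images.
- stand: desk rail stand, fixed: two grey square posts (22 mm) 400 mm apart carry a level round tube, the rail. Origin on the desk midway between the posts; x square to the rail and away from the robot, y along the rail, z up. Its mounts are slightly springy: it sinks 1 mm for each 5 N, and more than 15 N of the hook on it harms it.
- rail_mid (a point): middle of the rail, on its axis, 270 mm above the stand's origin, axes as the stand's. The bright tube has radius 7 mm; two hard black sleeves of radius 11 mm cover it all along but for ONE bare gap, 20 mm long with square edges. The gap's centre lies up to 35 mm to either side of this point along y, elsewhere each time, and is not measured: see it or feel for it.
- hook_tab (a point): centre of the orange grip tab, 26 x 14 x 45 mm (x, y, z), on top of an S-hook of flat steel strap (14 mm wide along y, 5 mm thick, bent in its x-z plane, about 0.11 kg). Grip the tab across its 14 mm. The hook stands upright in the pocket of a white dock (60 x 32 x 45 mm, pocket floor 6 mm up); its foot is 128 mm below this point. z up.
- hook_top (a point): middle of the inner top face of the upper curl, 27.5 mm below hook_tab; rests on the rail, 277 mm above the desk in the gap, 281 mm on a sleeve. Curl 31 mm wide inside; free end at x = +18 mm reaches 14 mm below this point; shank at x = -18 mm drops 38 mm, then slants to x = +17 mm 66 mm below: so the free end goes over the rail from the robot's side, in +x, then down.
- hook_curl (a point): middle of the inner floor of the hook's lower curl, 95.5 mm below hook_top; carries the pail's handle; axes as the hook's. Inside, the curl is 28 mm wide; it opens up and to -x: its free end (x = -19 mm) stands 20 mm above this point, the slanting shank is 38 mm straight above it. The hung hook swings freely about the rail.
- pail_lug (a point): where to grip the flat blue lug on the -x side of a small open yellow pail (76 mm across, 70 mm high, about 0.15 kg, upright on the desk): 68 mm from the pail's axis towards -x and 52 mm above its underside. The lug is 12 mm thick (y), 30 mm high, and reaches from 35 to 85 mm off the axis. Axes as the pail's, z up.
- pail_bail (a point): underside of the crown of the pail's rigid wire handle (6 mm wire in the pail's y-z plane, 72 mm wide), on the pail's axis 119 mm above its underside: 68 mm in +x and 67 mm up from pail_lug. The wire slopes down to both sides (8 mm over 22 mm). The crown is what hangs in the lower curl.
- pail_mid (a point): centre of the pail on its axis, 35 mm above its underside
- pail: the same pail; origin at the centre of its underside
- hook: the same S-hook; origin at the centre of its foot, z up, x towards the free end of the upper curl
- bottle: bystander: water bottle, 64 mm across, 200 mm high; origin under its centre
- flask: bystander: black flask, 68 mm across, 190 mm high; origin under its centre
- mug: bystander: white mug, 80 mm across, 85 mm high; origin under its centre
- tissues: bystander: green pack, 120 x 85 x 50 mm; origin under its centre
- tape: bystander: yellow roll of tape, 84 mm across, 24 mm high; origin under its centre
- driver: bystander: screwdriver lying on the desk, about 30 mm high

How it is judged:
On the way:
1. the hook hangs let go on the rail, dropped into the gap (z of hook_top in the frame of stand between 0.273 and 0.2785 m and x of hook_top in the frame of stand between -0.014 and 0.014 m and y of hook_top in the frame of stand between -0.06 and 0.06 m and angle between hook_top's own z axis and vertical below 0.25 rad and contact force between hook and stand above 0.3 N and contact force between hook and the fingers below 0.05 N), for 0.2 s.
At the end, for the whole second after the job is handed in: Hook in the gap: hook_top 273-278.5 mm up, within 14 mm of the rail axis, 60 mm of its middle, tilt under 0.25 rad. Pail on the hook: pail_bail within 16 mm of hook_curl, weight on it, base over 30 mm up, clear of the stand, tilt under 0.3 rad, still (0.05 m/s, 0.5 rad/s) (z of hook_top in the frame of stand between 0.273 and 0.2785 m and x of hook_top in the frame of stand between -0.014 and 0.014 m and y of hook_top in the frame of stand between -0.06 and 0.06 m and angle between hook_top's own z axis and vertical below 0.25 rad and contact force between hook and stand above 0.3 N and distance between pail_bail and hook_curl below 0.016 m and contact force between pail and hook above 0.6 N and height (world z) of pail above 0.03 m and angle between pail's own z axis and vertical below 0.3 rad and linear speed of pail below 0.05 m/s and angular speed of pail below 0.5 rad/s and contact force between pail and stand below 0.1 N); the robot touches nothing.
It fails at once if the hook presses on the rail or its stand with more than 15 N (contact force between hook and stand above 15 N).
It fails at once if the pail and the hook press on each other with more than 15 N (contact force between pail and hook above 15 N).
It fails at once if the pail is tipped by more than 1 rad (angle between pail's own z axis and vertical above 1 rad).
It fails at once if a bystander is moved by more than 30 mm (distance of any of bottle, flask, mug, tissues, tape, driver from where it was at the start of the episode above 0.03 m).
It also fails if it takes over 72 s, if anything falls off the work surface, if the arm or the gripper's body presses on something with over 40 N, if the wrist force passes 120 N, or if a joint passes its speed limit or range.

## Working session

There is one attempt and no reset: what is moved stays moved. The work goes in short steps, each a Python script; the robot and the scene stay as the last script left them, time stands still between calls to the robot, and variables do not carry over. Pictures are saved under pics/ and viewed, about 8 in all and at most 12, crops included, and the job is handed in when it is done.

```bash
ls; mkdir -p pics; python3 - <<'E'
from plant import robot
import cv2,numpy as np,pickle
s=robot.sense();print({k:np.round(v,3) for k,v in s.items()},robot.nose_length)
F={}
for n in("side","top"):
    f=robot.grab_frame(n);F[n]=f
    print(n,f["fx"],f["cx"],np.round(f["R"],3).tolist(),np.round(f["t"],3), 'cam at',-f["R"].T@f["t"])
pickle.dump(F,open("f0.pkl","wb"))
im=np.vstack([F["side"]["image"],F["top"]["image"]])[:,:,::-1]
cv2.imwrite("pics/1.png",F["side"]["image"][:,:,::-1]);cv2.imwrite("pics/2.png",F["top"]["image"][:,:,::-1])
E
```

```text
pics
{'t': np.float64(0.0), 'joint_pos': array([ 1.279,  0.469, -0.049,  1.534,  0.024,  1.141, -0.082]), 'joint_velocities': array([-0.001,  0.001, -0.   , -0.001, -0.   , -0.002,  0.001]), 'effort': array([-0.0000e+00, -5.1031e+01, -4.7000e-02, -2.3772e+01,  1.1000e-02,
        7.0000e-03, -0.0000e+00]), 'tcp_pos': array([ 0.175, -0.651,  0.241]), 'tcp_rot': array([ 3.142e+00,  2.000e-03, -1.308e+00]), 'wrist_force': array([-0.255, -0.55 , -0.873]), 'torque': array([-0.027, -0.031, -0.009]), 'opening': np.float64(1.0)} 0.011
side 384.46799447208514 259.13770530413296 [[-0.998, -0.066, -0.017], [-0.017, 0.473, -0.881], [0.066, -0.879, -0.473]] [0.573 0.177 0.949] cam at [0.51201908 0.78823373 0.61416264]
top 391.9516573891493 257.836889407583 [[0.025, -1.0, -0.014], [-0.982, -0.022, -0.185], [0.185, 0.018, -0.983]] [-0.013  0.563  1.052] cam at [ 0.35902511 -0.02026747  1.13766752]
```

View pics/1.png

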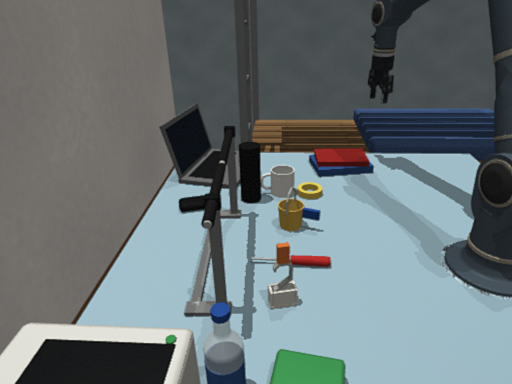

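View pics/2.png

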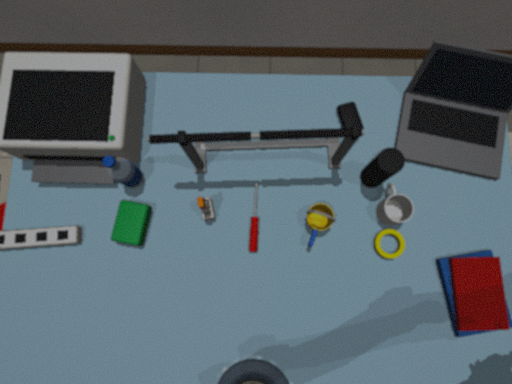

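Side view: hook tab at (283,252), dock (283,293), pail (291,213) with lug (312,214), rail running from (212,205) to (230,135). Top view: tab (202,202), dock (209,212), pail (320,217), lug (312,240), bright gap near (255,135), rail from (183,136) to (352,130).

```bash
cat >h.py <<'E'
import numpy as np,cv2
def cloud(f):
    v,u=np.mgrid[:384,:512];z=f["range_z"]
    c=np.stack([(u-f["cx"])/f["fx"]*z,(v-f["cy"])/f["fy"]*z,z],-1)
    P=(c-f["t"])@f["R"]; P[z==0]=np.nan
    return P
def hsv(f): return cv2.cvtColor(f["image"],cv2.COLOR_RGB2HSV)
def mask(f,lo,hi,box=None):
    m=cv2.inRange(hsv(f),lo,hi)>0
    if box:
        b=np.zeros_like(m);b[box[1]:box[3],box[0]:box[2]]=1;m&=b
    return m
def ray(f,uv,z):
    d=f["R"].T@np.array([(uv[0]-f["cx"])/f["fx"],(uv[1]-f["cy"])/f["fy"],1]);o=-f["R"].T@f["t"]
    return o+d*(z-o[2])/d[2]
def proj(f,X):
    c=f["R"]@np.asarray(X)+f["t"];return np.array([f["fx"]*c[0]/c[2]+f["cx"],f["fy"]*c[1]/c[2]+f["cy"]])
E
python3 - <<'E'
import pickle,warnings;warnings.filterwarnings("ignore")
from h import *
F=pickle.load(open("f0.pkl","rb"))
def rep(n,P,m):
    p=P[m];p=p[np.isfinite(p[:,0])];print(n,len(p),"med",np.median(p,0).round(4),"lo",np.percentile(p,3,0).round(4),"hi",np.percentile(p,97,0).round(4));return p
T,S=F["top"],F["side"];PT,PS=cloud(T),cloud(S)
rep("orange T",PT,mask(T,(5,150,120),(18,255,255),(190,190,215,225)))
rep("orange S",PS,mask(S,(5,150,120),(18,255,255),(265,235,300,270)))
b=np.zeros((384,512),bool);b[190:230,190:225]=1
rep("dock T",PT,b&(PT[...,2]>.03)&(PT[...,2]<.06))
b2=np.zeros((384,512),bool);b2[270:315,255:310]=1
p=rep("dock S",PS,b2&(PS[...,2]>.03)&(PS[...,2]<.06))
rep("lug T",PT,mask(T,(105,120,50),(130,255,255),(300,220,325,255)))
rep("lug S",PS,mask(S,(105,120,50),(130,255,255),(295,200,330,225)))
b=np.zeros((384,512),bool);b[195:240,300:345]=1
p=rep("pail T",PT,b&(PT[...,2]>.055)&(PT[...,2]<.08))
rep("bail T",PT,b&(PT[...,2]>.1))
b=np.zeros((384,512),bool);b[120:150,178:350]=1
p=rep("rail T",PT,b&(PT[...,2]>.265)&(PT[...,2]<.3))
k=np.polyfit(p[:,1],p[:,0],1);print("rail x=k*y+c",k)
r=np.isfinite(PT[...,2])&b&(PT[...,2]>.25)
br=(T["image"].min(-1)>70)&r; rep("bright",PT,br)
print(T["image"][128:142,240:272].mean(-1).round().astype(int))
cv2.imwrite("pics/3.png",np.hstack([cv2.resize(T["image"][185:235,180:240],None,fx=6.5,fy=6.5,interpolation=2),cv2.resize(T["image"][195:255,290:350],None,fx=5.4167,fy=5.4167,interpolation=2)[:325]])[:,:,::-1])
E
```

```text
orange T 38 med [0.513  0.1442 0.1546] lo [0.5022 0.1387 0.1521] hi [0.522  0.15   0.1595]
orange S 47 med [0.5157 0.1472 0.1575] lo [0.5037 0.1397 0.155 ] hi [0.5259 0.152  0.1588]
dock T 117 med [0.5105 0.1383 0.0433] lo [0.484  0.1258 0.031 ] hi [0.5438 0.1555 0.0543]
dock S 407 med [0.5147 0.1527 0.0433] lo [0.4843 0.1289 0.0308] hi [0.5425 0.166  0.0568]
lug T 76 med [ 0.4367 -0.151   0.0655] lo [ 4.150e-01 -1.677e-01 -2.000e-04] hi [ 0.4557 -0.1425  0.0692]
lug S 157 med [ 0.4375 -0.1492  0.0583] lo [ 0.4179 -0.1578  0.044 ] hi [ 0.4593 -0.1406  0.0692]
pail T 190 med [ 0.4793 -0.1612  0.0665] lo [ 0.4337 -0.2058  0.0559] hi [ 0.53   -0.1362  0.0718]
bail T 64 med [ 0.4953 -0.1697  0.1165] lo [ 0.4824 -0.2015  0.1009] hi [ 0.5079 -0.1385  0.1239]
rail T 1612 med [ 0.6529 -0.0127  0.2774] lo [ 0.6362 -0.1983  0.2688] hi [0.6691 0.1749 0.2831]
rail x=k*y+c [-0.0562381   0.65212789]
bright 176 med [0.6599 0.0047 0.2752] lo [ 0.6477 -0.1724  0.2701] hi [0.6726 0.1723 0.2816]
[[127 128 131 130 132 135 127 128 131 128 129 131 126 130 128 128 131 134
  126 128 129 132 132 132 129 136 
[... 1054 characters left out ...]
1  27  12  25  21  24  33  24  24]
 [ 20  29  23  27  28  16  17  23  28  25  50  81  93  96  96  97  97  90
   91  72  43  22  25  31  19  18   5  21   9  16  23  11]
 [ 27  17  20  24  24  13  22  23  19  27  45  80  93  92  87  89  92  85
   89  75  48  38  15  20  25  25  18  28  22  38  38  34]
 [ 29  30  37  36  32  31  39  33  39  48  67  86  99 104 105 100 104 106
  101  87  59  50  53  50  52  54  47  47  48  55  54  54]
 [ 52  65  58  64  60  65  65  64  72  73  80  97 109 115 110 114 110 108
  111 101  86  77  80  81  84  79  86  76  80  76  80  78]
 [ 82  77  82  88  85  89  84  90  88  89  91 100 109 104 107 106 104 108
  103 106 102  97  97  98  97  96  99  89  92  92  93  97]]
```

View pics/3.png

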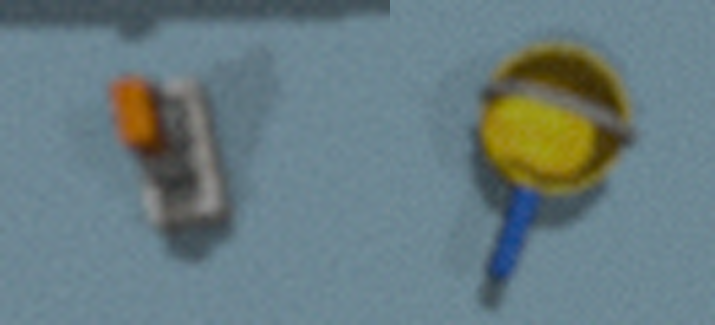

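Crop: tab at about (203,202) in the top image, and dock and tab long axes are both turned slightly left of up. The bail is square to the lug, whose axis points down-left. Next I'll refine the yaws and check which way the hook faces.

```bash
python3 - <<'E'
import pickle,warnings;warnings.filterwarnings("ignore")
from h import *
F=pickle.load(open("f0.pkl","rb"))
T,S=F["top"],F["side"];PT,PS=cloud(T),cloud(S)
def planar(f,m,z):
    vu=np.argwhere(m);return np.array([ray(f,(u,v),z)[:2] for v,u in vu],np.float32)
def rect(n,p):
    (c,wh,a)=cv2.minAreaRect(p.astype(np.float32)); d=p-p.mean(0);w,V=np.linalg.eigh(d.T@d);v=V[:,1]*np.sign(V[0,1]);print(n,"c",np.round(c,4),"wh",np.round(wh,4),"ang",round(np.radians(a),3),"pca yaw",round(float(np.arctan2(v[1],v[0])),3),"mean",p.mean(0).round(4))
b=np.zeros((384,512),bool);b[190:230,190:225]=1
h=hsv(T)
dm=b&(h[...,1]<45)&(h[...,2]>100)
print("dock px",dm.sum());rect("dockT",planar(T,dm,.045))
b2=np.zeros((384,512),bool);b2[270:315,255:310]=1
p=PS[b2&(PS[...,2]>.040)&(PS[...,2]<.05)][:,:2];rect("dockS",p)
p=PS[b2&(PS[...,2]>.006)&(PS[...,2]<.05)][:,:2];rect("dockSall",p)
rect("tabT",planar(T,mask(T,(5,150,120),(18,255,255),(190,190,215,225)),.1565))
p=PS[mask(S,(3,120,60),(20,255,255),(265,235,300,270))];p=p[np.isfinite(p[:,0])&(p[:,2]>.1)];rect("tabS",p[:,:2])
rect("lugT",planar(T,mask(T,(105,120,50),(130,255,255),(300,220,325,250))&(PT[...,2]>.05),.067))
p=PS[mask(S,(105,120,50),(130,255,255),(295,200,330,225))];rect("lugS",p[np.isfinite(p[:,0])][:,:2])
b=np.zeros((384,512),bool);b[195:240,300:345]=1
rect("bail",PT[b&(PT[...,2]>.1)][:,:2])
ym=b&cv2.inRange(h,(20,100,40),(40,255,255)).astype(bool)
c=max(cv2.findContours(ym.astype(np.uint8),0,1)[0],key=cv2.contourArea)
print("pail circ",[ (ray(T,cv2.minEnclosingCircle(c)[0],.07)).round(4), cv2.minEnclosingCircle(c)])
print("gap L,C,R",[ray(T,(u,134.5),.279).round(4) for u in(250.3,254.8,259.4)], ray(T,(254.8,134.5),.277).round(4))
# rail axis: edges by top view rows near gap on sleeves
for u in(225,285):
    col=T["image"][120:150,u].mean(-1);print(u,col.astype(int))
cv2.imwrite("pics/4.png",np.hstack([cv2.resize(S["image"][232:312,250:335],None,fx=5,fy=5,interpolation=2),cv2.resize(S["image"][180:260,180:255],None,fx=5,fy=5,interpolation=2)])[:,:,::-1])
E
```

```text
dock px 126
dockT c [0.5156 0.1475] wh [0.0709 0.0437] ang 0.288 pca yaw 0.315 mean [0.5149 0.1431]
dockS c [0.5137 0.1451] wh [0.0595 0.0343] ang 0.254 pca yaw 0.218 mean [0.5151 0.15  ]
dockSall c [0.5137 0.1456] wh [0.06   0.0354] ang 0.259 pca yaw 0.232 mean [0.5132 0.1535]
tabT c [0.5117 0.1442] wh [0.0208 0.0102] ang 0.052 pca yaw 0.222 mean [0.5126 0.1439]
tabS c [0.5139 0.1471] wh [0.0253 0.0157] ang 0.22 pca yaw 0.201 mean [0.5144 0.1504]
lugT c [ 0.4351 -0.1509] wh [0.0119 0.044 ] ang 1.251 pca yaw -0.332 mean [ 0.4354 -0.1512]
lugS c [ 0.4363 -0.1528] wh [0.0162 0.0465] ang 1.228 pca yaw -0.331 mean [ 0.438  -0.1491]
bail c [ 0.4953 -0.1696] wh [0.0726 0.0058] ang 1.235 pca yaw 1.233 mean [ 0.495  -0.1696]
pail circ [array([ 0.4857, -0.1692,  0.07  ]), ((319.0, 219.0), 12.649210929870605)]
gap L,C,R [array([0.6517, 0.0164, 0.279 ]), array([0.6519, 0.0061, 0.279 ]), array([ 0.6521, -0.0045,  0.279 ])] [0.6526 0.0061 0.277 ]
225 [130 129 128 134 130 130 127 132 133 129 130 113  80  46  23  27  27  15
  12  27  49  75  94  99  94  97 103 102  97  79]
285 [134 133 125 130 127 134 130 132 131 111  85  52  19  21  24  32  20  22
  54  85 101  98  99  95 104 103  96  80  81 114]
```

View pics/4.png

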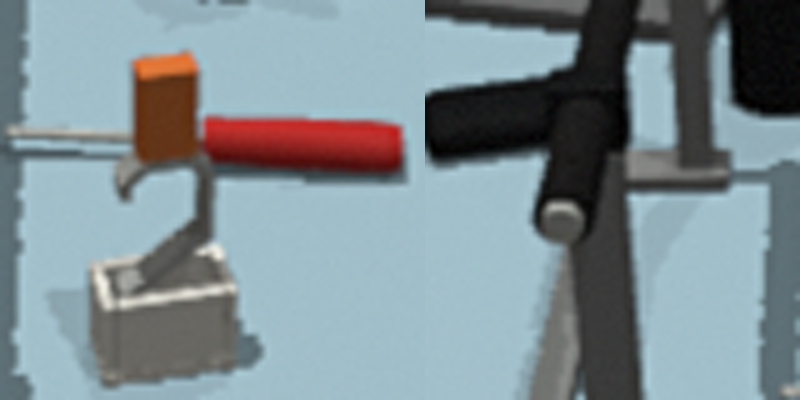

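The hook's free end points left in the side view, which is world +x, so it already faces the right way. Moving over the tab to refine with the wrist camera.

```bash
python3 - <<'E'
from plant import robot
from h import *
import pickle
T=pickle.load(open("f0.pkl","rb"))["top"]
print("rail axis",ray(T,(254.8,135.3),.27))
pi=np.pi
robot.goto([0.36,-0.35,0.42],[pi,0,-1.336])
robot.goto([0.49,0.1395,0.30],[pi,0,-1.336])
s=robot.sense();print(s["t"],s["tcp_pos"],s["tcp_rot"])
f=robot.grab_frame("wrist");pickle.dump(f,open("w1.pkl","wb"))
print("cam",-f["R"].T@f["t"],f["R"][2])
m=mask(f,(3,120,60),(20,255,255));P=cloud(f);print(m.sum())
q=P[m&(P[...,2]>.150)&(P[...,2]<.163)];print(len(q))
if len(q)>10:
    print(np.median(q,0),cv2.minAreaRect(q[:,:2].astype(np.float32)))
cv2.imwrite("pics/5.png",f["image"][:,:,::-1])
E
```

```text
rail axis [0.65305174 0.00630765 0.27      ]
3.45 [0.49057767 0.13824401 0.29998414] [-3.14157502e+00 -4.46774296e-04 -1.33828428e+00]
cam [0.56103406 0.15500104 0.43186401] [-0.27664471 -0.06583138 -0.95871473]
478
396
[0.51502625 0.14555726 0.15676024] ((0.5141741037368774, 0.145697683095932), (0.02494293637573719, 0.012893225066363811), 13.320002555847168)
```

View pics/5.png

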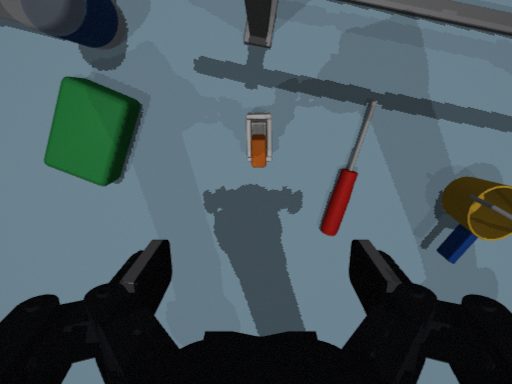

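Wrist view: tab at (259,150) in its dock, fingers either side and nothing in the way. All three measurements agree: tab (0.5143, 0.1457), yaw 0.2325.

```bash
python3 - <<'E'
from plant import robot
from h import *
pi=np.pi;a=[pi,0,0.2325-pi/2]
c=np.array([.5143,.1457])
robot.goto([*c,.23],a)
robot.grip(0.7)
print(robot.move_straight([*c,.132],vel=.08,contact_N=6))
robot.grip(0.0,60)
s=robot.sense();print(s["t"],s["opening"],s["tcp_pos"],s["wrist_force"])
zt=s["tcp_pos"][2]
robot.move_straight([*c,.25],vel=.1)
s=robot.sense();print(s["t"],s["opening"],s["tcp_pos"],s["wrist_force"])
# hook_top z = tcp z + (.1065-zt)
a2=[pi,0,0.056-pi/2]
robot.goto([.56,.0,.37],a2)
s=robot.sense();print(s["t"],s["opening"],s["tcp_pos"],s["wrist_force"],"off",.1065-zt)
f=robot.grab_frame("side");cv2.imwrite("pics/6.png",cv2.resize(f["image"][80:300,130:350],None,fx=2.7,fy=2.7)[:,:,::-1])
E
```

```text
False
6.1333 0.15799769084742 [0.51443587 0.14578779 0.13223098] [-0.39720436 -0.2772779   1.65911846]
7.4667 0.15752435447858779 [0.5139107  0.14545736 0.24927456] [ 0.69003388 -0.84084817 -1.37299384]
8.2667 0.15618749191117795 [0.55898735 0.00170028 0.3688064 ] [-0.39335752  0.04996121 -1.79972602] off -0.025730983948901595
```

View pics/6.png

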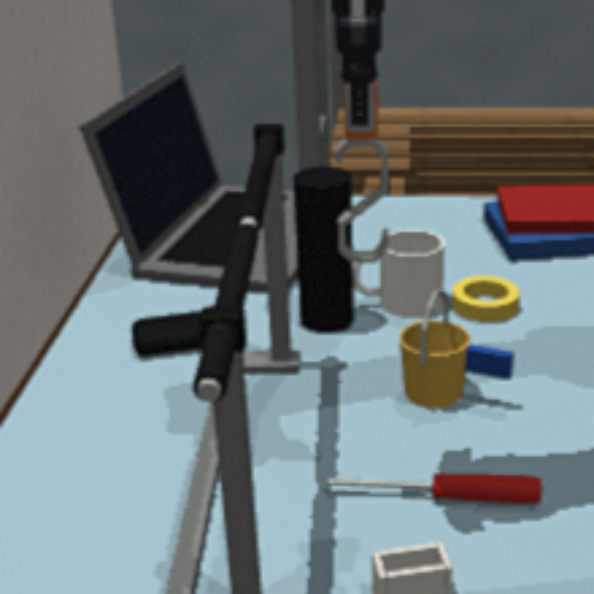

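The hook is held upright with its free end to the left (+x), and the bare gap shows at (248,222) in the crop. Now over the rail and feeling down gently.

```bash
python3 - <<'E'
from plant import robot
from h import *
OFF=-.02573
y=.0062;x=.654
P=lambda x,y,ht:[x,y,ht-OFF]
robot.move_straight(P(.575,y,.299),vel=.1)
robot.sleep(.2)
print(robot.move_straight(P(x,y,.299),vel=.05,contact_N=4)); robot.sleep(.3)
s=robot.sense();print(s["t"],s["tcp_pos"],s["wrist_force"])
print(robot.move_straight(P(x,y,.2855),vel=.03,contact_N=3)); robot.sleep(.2)
s=robot.sense();print(s["t"],s["tcp_pos"],s["wrist_force"])
hit=robot.move_straight(P(x,y,.2768),vel=.008,contact_N=2.5)
s=robot.sense();print(hit,s["t"],"ht",s["tcp_pos"][2]+OFF,s["tcp_pos"],s["wrist_force"])
E
```

```text
False
11.1833 [0.65394892 0.00614427 0.32478066] [-0.10202325  0.6044     -1.03976679]
False
11.9833 [0.65410272 0.00625395 0.31148263] [ 0.17249392 -0.53096328 -1.53577122]
False 13.2167 ht 0.2769006615911837 [0.65402021 0.00623166 0.30263066] [-0.36945372 -0.09964491 -0.47824812]
```

```bash
python3 - <<'E'
from plant import robot
from h import *
OFF=-.02573
hit=robot.move_straight([.654,.0062,.2745-OFF],vel=.006,contact_N=2.5)
s=robot.sense();print(hit,s["t"],"ht",s["tcp_pos"][2]+OFF,s["wrist_force"])
f=robot.grab_frame("side");a=f["image"][90:240,170:270]
robot.grip(0.45)
robot.sleep(.3)
s=robot.sense();print(s["t"],s["wrist_force"],s["opening"])
p=s["tcp_pos"]
robot.move_straight([p[0],p[1],p[2]+.10],vel=.1)
robot.sleep(.3)
f=robot.grab_frame("side");b=f["image"][90:240,170:270]
t=robot.grab_frame("top");c=t["image"][100:200,210:310]
import pickle;pickle.dump((f,t),open("f1.pkl","wb"));print(robot.sense()["t"])
r=lambda i:cv2.resize(i,(260,390) if i.shape[0]==150 else (260,260),interpolation=2)
c=cv2.copyMakeBorder(r(c),0,130,0,0,0)
cv2.imwrite("pics/7.png",np.hstack([r(a),r(b),c])[:,:,::-1])
E
```

```text
True 13.5 ht 0.2759708137819359 [ 0.61258923 -0.6200478   2.08788273]
14.2167 [-0.32115201 -0.1244552   0.01421112] 0.44962291244543795
15.7667
```

View pics/7.png

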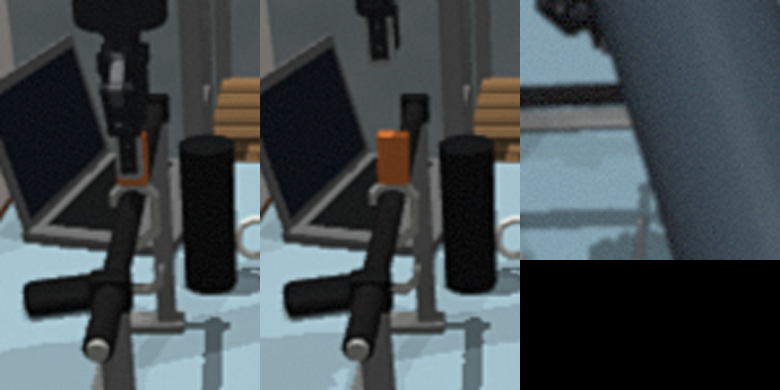

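The hook hangs upright on the rail, let go, with its tab at (393,157) in the crop and lower curl near (415,275). Contact came at hook_top 0.276, which is gap height. Measuring the hanging hook, then gripping the pail.

```bash
cat >>h.py <<'E'
from scipy.spatial.transform import Rotation as Ro
def att(yaw,th):
    z=np.array([np.sin(th)*np.cos(yaw),np.sin(th)*np.sin(yaw),-np.cos(th)]);x=np.array([np.sin(yaw),-np.cos(yaw),0])
    return Ro.from_matrix(np.column_stack([x,np.cross(z,x),z])).as_euler('xyz'),z
E
python3 - <<'E'
import pickle,warnings;warnings.filterwarnings("ignore")
from plant import robot
from h import *
f,t=pickle.load(open("f1.pkl","rb"));P=cloud(f)
m=mask(f,(3,120,60),(20,255,255),(200,120,260,180));q=P[m];q=q[(q[:,2]>.27)];print("tab",len(q),np.median(q,0),q.min(0),q.max(0))
g=(np.abs(P[...,1]-.006)<.02)&(np.abs(P[...,0]-.655)<.04)&(P[...,2]>.16)&(P[...,2]<.262)
for z in np.arange(.165,.262,.008):
    k=g&(np.abs(P[...,2]-z)<.004)
    if k.sum(): print(round(z,3),k.sum(),P[k][:,0].min().round(4),P[k][:,0].max().round(4),np.median(P[k][:,1]).round(4))
a,z=att(-.331,np.radians(30));yaw=-.331
pc=np.array([.4953,-.1697,0]);ux=np.array([np.cos(yaw),np.sin(yaw),0])
L=pc-.068*ux+[0,0,.053];tcp=L+.008*z
print("L",L,robot.inverse_kinematics(tcp,a))
p=robot.sense()["tcp_pos"];robot.move_straight([.54,p[1],.43],vel=.2)
robot.goto(tcp-.11*z,a);robot.grip(.6)
print(robot.move_straight(tcp,vel=.1,contact_N=6));robot.sleep(.1)
s=robot.sense();print(s["t"],s["tcp_pos"],tcp,s["wrist_force"])
robot.grip(0,60)
s=robot.sense();print(s["t"],s["opening"],s["wrist_force"])
E
```

```text
tab 244 [0.65273019 0.01226195 0.30855033] [ 0.63897208 -0.13120008  0.27969969] [0.66814851 0.01594906 0.3282235 ]
0.173 2 0.6485 0.6534 0.0114
0.181 29 0.6434 0.6613 0.0116
0.189 10 0.6382 0.6469 0.0105
0.197 9 0.6355 0.6406 0.0121
0.205 4 0.6359 0.6389 0.0085
0.221 1 0.6524 0.6524 0.0133
0.229 14 0.6432 0.6529 0.012
0.237 20 0.6353 0.6493 0.0104
0.245 6 0.6354 0.6382 0.0116
0.253 7 0.6349 0.6374 0.0123
0.261 3 0.6346 0.6369 0.0127
L [ 0.43099119 -0.14760075  0.053     ] NoneTraceback (most recent call last):
  File "<stdin>", line 15, in <module>
plant.IKError: the arm cannot take that pose within its joint ranges
```

```bash
python3 - <<'E'
from plant import robot
from h import *
pc=np.array([.4953,-.1697,0])
for r in(.068,.064):
 for th in(0,5,8,10,12,15,20,25):
  o=[]
  for flip in(0,1):
   for yaw,C,zl in((-.331,pc,.053),(-.331,pc,.14),(.056,np.array([.6545,.006,0])-[.05,0,0],.145),(.056,np.array([.6545,.006,0]),.115)):
    a,z=att(yaw,np.radians(th))
    if flip: a=(Ro.from_euler('xyz',a)*Ro.from_euler('z',np.pi)).as_euler('xyz')
    L=C-r*np.array([np.cos(yaw),np.sin(yaw),0])+[0,0,zl]
    q=robot.inverse_kinematics(L+.008*z,a);o.append(q is not None)
  print(r,th,o)
E
```

```text
0.068 0 [True, True, True, True, True, True, True, True]
0.068 5 [True, True, True, True, True, True, True, True]
0.068 8 [True, True, True, True, True, True, True, True]
0.068 10 [True, True, True, True, True, True, True, True]
0.068 12 [True, True, True, True, True, True, True, True]
0.068 15 [True, True, True, True, True, True, True, True]
0.068 20 [False, True, True, True, True, True, True, True]
0.068 25 [False, True, True, True, False, True, True, True]
0.064 0 [True, True, True, True, True, True, True, True]
0.064 5 [True, True, True, True, True, True, True, True]
0.064 8 [True, True, True, True, True, True, True, True]
0.064 10 [True, True, True, True, True, True, True, True]
0.064 12 [True, True, True, True, True, True, True, True]
0.064 15 [True, True, True, True, True, True, True, True]
0.064 20 [False, True, True, True, True, True, True, True]
0.064 25 [False, True, True, True, False, True, True, True]
```

```bash
cat >>h.py <<'E'
def attf(yaw,th):
    a,z=att(yaw,th); return (Ro.from_euler('xyz',a)*Ro.from_euler('z',np.pi)).as_euler('xyz'),z
E
python3 - <<'E'
from plant import robot
from h import *
yaw=-.331;a,z=attf(yaw,np.radians(18))
pc=np.array([.4953,-.1697,0]);ux=np.array([np.cos(yaw),np.sin(yaw),0])
L=pc-.068*ux+[0,0,.053];tcp=L+.008*z
print([robot.inverse_kinematics(tcp-k*z,a) is not None for k in(0,.05,.10)], robot.sense()["t"])
up=tcp+[0,0,.25]
robot.goto(up,a);
robot.goto(tcp-.1*z,a);robot.grip(.6)
print(robot.move_straight(tcp,vel=.1,contact_N=6));robot.sleep(.1)
s=robot.sense();print(s["t"],s["tcp_pos"],tcp,s["wrist_force"])
robot.grip(0,60)
s=robot.sense();print(s["t"],s["opening"],s["wrist_force"])
f=robot.grab_frame("side");cv2.imwrite("pics/8.png",cv2.resize(f["image"][130:250,220:380],None,fx=3.5,fy=3.5,interpolation=2)[:,:,::-1])
E
```

```text
[True, True, True] 16.5
False
21.4833 [ 0.43347841 -0.14854914  0.04579691] [ 0.43332913 -0.14840417  0.04539155] [ 0.62269434 -0.1321412   0.26303501]
21.9167 0.1315708864686047 [-0.90915442  0.50566577  4.12659329]
```

View pics/8.png

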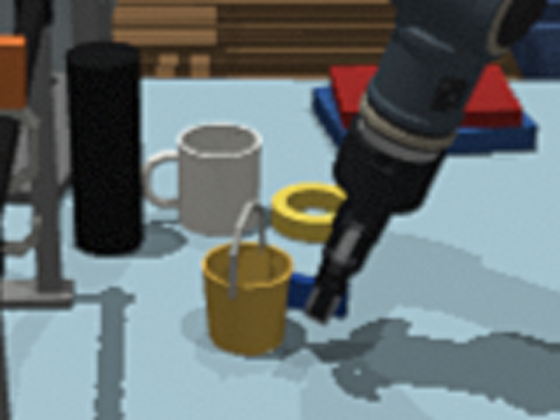

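The jaws hold the lug around (325,295) in the crop, and the pail is still upright. Lifting and going to a point short of the curl.

```bash
cat >>h.py <<'E'
D=Ro.from_euler('z',.387).apply(np.array([.43348,-.14855,.0456])-np.array([.4953,-.1697,0]))
A,_=attf(.056,np.radians(18)); C=np.array([.6545,.0055,.1815])
sx=np.array([np.cos(.056),np.sin(.056),0])
def tb(dx,dz):  # TCP for bail at (dx along stand x, dz up) from the curl
    return C+dx*sx+[0,0,dz-.119]+D
E
python3 - <<'E'
from plant import robot
import pickle,warnings;warnings.filterwarnings("ignore")
from h import *
s=robot.sense();p=s["tcp_pos"]
robot.move_straight(p+[0,0,.10],vel=.1);robot.sleep(.3)
s=robot.sense();print(s["t"],s["wrist_force"],s["opening"])
print([robot.inverse_kinematics(tb(*q),A) is not None for q in((-.1,.026),(-.06,.026),(0,.026),(0,-.005))])
robot.goto(tb(-.10,.026),A);
robot.move_straight(tb(-.06,.026),vel=.05);robot.sleep(.3)
s=robot.sense();print(s["t"],s["wrist_force"],s["tcp_pos"],tb(-.06,.026))
f=robot.grab_frame("side");t=robot.grab_frame("top");pickle.dump((f,t),open("f2.pkl","wb"))
P=cloud(f)
e=C-.06*sx+[0,0,.026];print("expect bail",e,proj(f,e),"curl px",proj(f,C))
for z in np.arange(.165,.221,.006):
    for nm,xl,xh in(("bail",.55,.622),("hook",.628,.685)):
        k=(np.abs(P[...,1]-.004)<.035)&(P[...,0]>xl)&(P[...,0]<xh)&(np.abs(P[...,2]-z)<.003)
        if k.sum(): print(nm,round(z,3),k.sum(),P[k].min(0).round(4),P[k].max(0).round(4))
cv2.imwrite("pics/9.png",cv2.resize(f["image"][110:260,180:330],None,fx=4,fy=4,interpolation=2)[:,:,::-1])
E
```

```text
23.4167 [ 0.03313517  0.05947622 -0.39519171] 0.13377341288798184
[True, True, True, True]
25.3333 [ 0.1051737  -0.26027439 -1.9962297 ] [ 0.5292367  -0.00168835  0.13413816] [ 0.52936366 -0.00160399  0.1341    ]
expect bail [0.59459406 0.00214176 0.2075    ] [248.97471219 189.78308863] curl px [223.73375469 199.8937022 ]
bail 0.165 3 [0.5902 0.0373 0.164 ] [0.5948 0.0385 0.1661]
bail 0.171 1 [0.5947 0.0378 0.1716] [0.5947 0.0378 0.1716]
bail 0.177 2 [0.5922 0.0386 0.1748] [0.5944 0.0388 0.1775]
hook 0.177 10 [0.646  0.011  0.1765] [0.6579 0.0141 0.1799]
bail 0.183 3 [0.5898 0.037  0.18  ] [0.5899 0.0385 0.1843]
hook 0.183 24 [0.6409 0.0012 0.18  ] [0.6615 0.0139 0.1855]
bail 0.189 8 [ 0.5896 -0.0298  0.1866] [0.5944 0.0365 0.192 ]
hook 0.189 8 [6.383e-01 1.000e-04 1.865e-01] [0.6449 0.0131 0.1918]
bail 0.195 9 [0.5899 0.0284 0.1935] [0.5945 0.0364 0.1977]
hook 0.195 4 [0.636  0.0093 0.1938] [0.6405 0.0135 0.1969]
bail 0.201 12 [0.5904 0.02   0.198 ] [0.595  0.0311 0.2037]
hook 0.201 8 [ 0.6361 -0.0016  0.1989] [0.64   0.0141 0.2016]
bail 0.207 15 [ 0.5909 -0.0187  0.2051] [0.5959 0.0237 0.2097]
bail 0.213 12 [ 0.5914 -0.0039  0.21  ] [0.5967 0.0132 0.2145]
```

View pics/9.png

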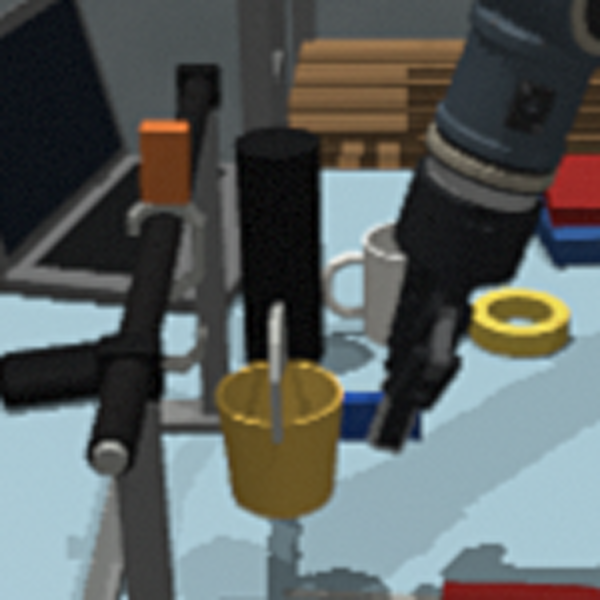

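The bail crown at (277,310) in the crop is level and about 6 mm above the curl's free-end tip at (203,330). Measured values match expectation within 1–2 mm. Entering the curl slowly.

```bash
python3 - <<'E'
from plant import robot
import pickle
from h import *
print(robot.move_straight(tb(-.06,.028),vel=.03))
print(robot.move_straight(tb(-.007,.028),vel=.04,contact_N=3));robot.sleep(.2)
s=robot.sense();print(s["t"],s["wrist_force"],s["tcp_pos"]-tb(-.007,.028))
f=robot.grab_frame("side");pickle.dump(f,open("f3.pkl","wb"))
cv2.imwrite("pics/10.png",cv2.resize(f["image"][130:250,170:290],None,fx=5,fy=5,interpolation=2)[:,:,::-1])
E
```

```text
False
False
27.3583 [-0.22156362 -0.68508857 -1.96005855] [-1.20531153e-04 -6.50470499e-05  2.85742279e-05]
```

View pics/10.png

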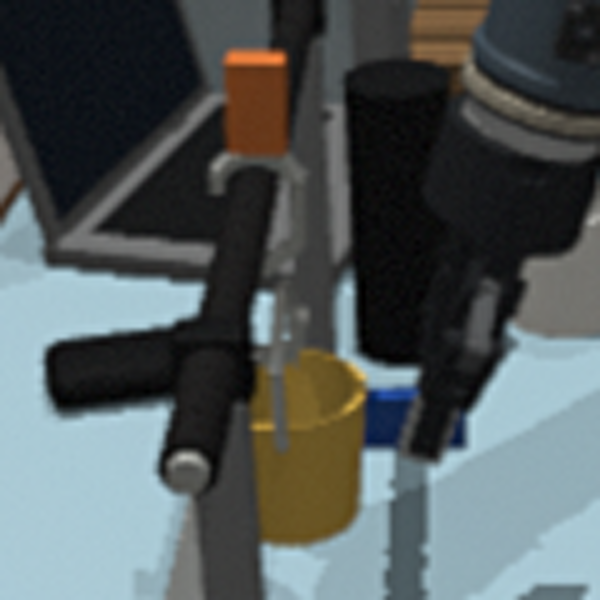

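The wire (283,300) is past the free-end tip (302,313) and below the slanting shank, with no contact. Lowering.

```bash
python3 - <<'E'
from plant import robot
import pickle
from h import *
print(robot.move_straight(tb(-.002,.010),vel=.03,contact_N=2.5));robot.sleep(.2)
s=robot.sense();print(s["t"],s["wrist_force"],s["tcp_pos"]-tb(-.002,.01))
hit=robot.move_straight(tb(-.001,-.005),vel=.006,contact_N=2)
s=robot.sense();print(hit,s["t"],s["wrist_force"],"dz",s["tcp_pos"][2]-tb(0,0)[2])
f=robot.grab_frame("side");pickle.dump(f,open("f4.pkl","wb"))
cv2.imwrite("pics/11.png",cv2.resize(f["image"][130:250,170:290],None,fx=5,fy=5,interpolation=2)[:,:,::-1])
E
```

```text
False
28.3833 [-0.37233475  0.58932737 -1.48591148] [1.05012101e-04 8.38490627e-06 2.12213317e-04]
True 29.85 [ 0.31145139 -0.44146334  1.36863118] dz 0.001143185693912016
```

View pics/11.png

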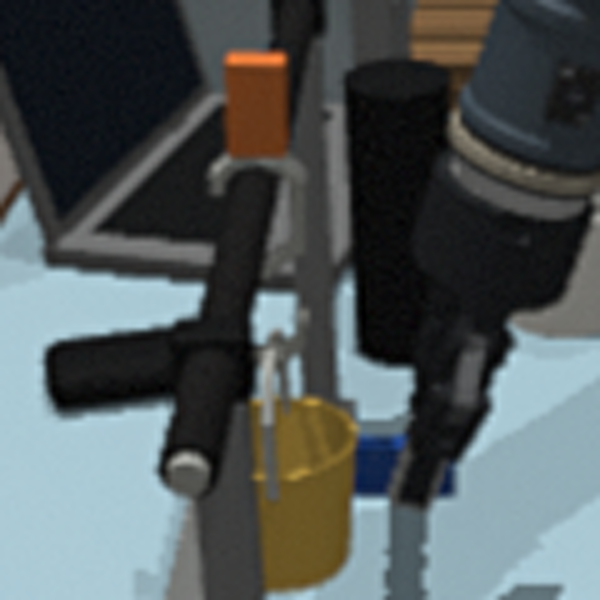

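Contact came at the curl floor (dz 1 mm), and the wrist force shows the hook carries the weight. Releasing gradually and backing off.

```bash
python3 - <<'E'
from plant import robot
import pickle,warnings;warnings.filterwarnings("ignore")
from h import *
robot.grip(.2,20);robot.sleep(.3);robot.grip(.4);robot.sleep(.3)
s=robot.sense();print(s["t"],s["wrist_force"],s["opening"])
p=s["tcp_pos"];_,z=attf(.056,np.radians(18))
robot.move_straight(p-.02*z-.01*sx,vel=.05)
robot.move_straight(p-.10*z-.10*sx,vel=.15)
robot.sleep(3)
def m(f):
    P=cloud(f);k=mask(f,(18,100,40),(40,255,255),(200,190,260,270));q=P[k&(P[...,0]>.58)];q=q[np.isfinite(q[:,0])]
    return len(q),np.median(q,0).round(4),np.percentile(q,2,0).round(4),np.percentile(q,98,0).round(4)
for i in range(3):
    f=robot.grab_frame("side");print(robot.sense()["t"],*m(f));robot.sleep(.37)
P=cloud(f);k=mask(f,(3,120,60),(17,255,255),(200,120,260,180));q=P[k];q=q[q[:,2]>.27];print("tab",np.median(q,0),np.nanpercentile(q[:,2],99))
pickle.dump(f,open("f5.pkl","wb"))
cv2.imwrite("pics/12.png",cv2.resize(f["image"][130:270,170:310],None,fx=4,fy=4,interpolation=2)[:,:,::-1])
E
```

```text
31.0417 [ 0.15347464 -0.8245458  -0.41700512] 0.4022992119523389
35.8083 547 [0.6412 0.0314 0.1122] [ 0.6215 -0.0281  0.0709] [0.6693 0.1668 0.2145]
36.225 544 [0.641  0.0313 0.112 ] [ 0.6217 -0.028   0.0718] [0.6689 0.1677 0.1905]
36.6417 547 [0.6413 0.0314 0.1126] [ 0.6217 -0.0285  0.0717] [0.6692 0.1673 0.2147]
tab [0.65125642 0.01221323 0.3085134 ] 0.3278362174142037
```

View pics/12.png

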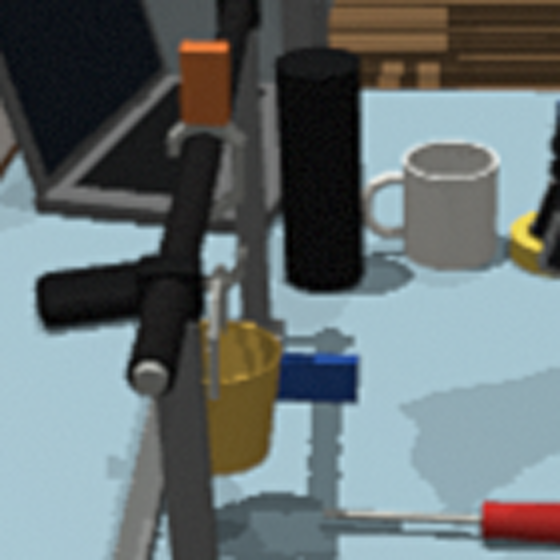

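```bash
python3 - <<'E'
from plant import robot
import pickle,warnings;warnings.filterwarnings("ignore")
from h import *
f=pickle.load(open("f5.pkl","rb"));P=cloud(f)
q=P[mask(f,(105,120,50),(130,255,255),(235,210,265,235))];q=q[np.isfinite(q[:,0])&(q[:,0]>.5)]
q=q[np.abs(q[:,1]-np.median(q[:,1]))<.008]
d=q-q.mean(0);w,V=np.linalg.eigh(d.T@d);v=V[:,2];print("lug tilt",np.arctan2(v[2],abs(v[0])*1)*np.sign(v[0]),q.min(0),q.max(0))
s=robot.sense();print(s["t"],s["tcp_pos"],s["wrist_force"])
robot.close_job()
E
```

```text
lug tilt 0.06053174902093707 [0.57480061 0.00084483 0.10030497] [0.61866925 0.01332104 0.13074415]
37.0083 [ 0.45647238 -0.00592776  0.20360347] [-0.14258709  0.42899852  0.47583599]
the job is handed in; nothing more can be done
```

The hook is hanging in the rail's bare gap with the pail on its lower curl. I handed the job in at about 37 s of the 72 s allowed. `close_job` reports no verdict, so what follows are my own checks.

**Hook:** I took it from the dock and lowered it with a light touch. It met the rail at about 3 N with hook_top 0.276 m up, which is gap height (a sleeve would have stopped it at 0.281 m), so no search was needed. I then let go. At the end its tab stood where an upright hook's should: the tab's top at 0.328 m puts hook_top near 0.2775 m. That is only about 1 mm under the 0.2785 m limit, and the calibration is good to about 2 mm.

**Pail:** I gripped it by the lug with the tool tilted 18°, because the 30° I first planned was out of the arm's reach. I passed the bail over the curl's free end and lowered it until the hook took the weight, a change of about 3 N at the wrist. Then I released it gradually and backed off.

**Last checks:**
- **Still:** three camera fixes over 0.8 s agreed to within 1 mm.
- **Tilt:** about 0.06 rad, from the lug.
- **Height:** base about 0.06 m up by geometry; I did not measure it directly.
- **Gripper:** clear of hook and pail by the last picture, with only sensor noise on the wrist force.
- **Bystanders:** the flask and mug looked untouched in the last picture. I made no numeric check on any bystander, and the bottle and tissues were outside that crop.

No check failed or disagreed with another.

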